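# Hang the coral bead box on the keeper peg

## Robot

A 6-joint arm with a two-finger parallel gripper is mounted at the origin on the work surface. World frame = base frame: x ahead of the robot, y to its left, z up, the work surface at z = 0. Lengths are in mm, angles in rad, forces in N, time in s.
With the tool pointing down it reaches from about 350 to 950 mm from the base axis. Payload 17.4 kg.
Tool frame: the origin (TCP) lies at the centre of the arm's flange, where the gripper is bolted on; the fingertips stand 186 mm ahead of it and the grasp point (between the pads) lies 167 mm ahead of it; x points along the fingers, z is the direction in which the jaws open and shut, and the axes are right-handed (so a half turn about x gives the same grasp; the last joint's range is limited). The gripper opens to 93 mm and grips with 3 to 60 N. Pads are 15 mm wide; open, the fingers measure 128 mm over their backs; the gripper's body (75 mm by 188 mm) begins 65 mm behind the grasp point.
Start: joints at [1.174, 0.116, 1.442, -0, 1.584, -0.038], TCP at [237.036, 632.019, 404.746] pointing down, gripper open.
Joint ranges: [-2.83, 2.83], [-0.83, 2.19], [0.07, 2.5], [-1.14, 4.28], [0.01, 3], [-2.97, 2.97]. Speed limits (rad/s): [1.89, 1.89, 2.22, 3.14, 3.14, 3.14].

## Interface

Orientations are given as a unit quaternion [x, y, z, w].
In Python, from workcell import env gives the robot as it stands.
- The arm moves only by the tool send_rows, never from a script. Its argument "deltas" is text: rows parted by semicolons, each of 7 numbers parted by spaces: the finger opening in mm, from 0 to 93, then the shift along the tool's x, y, z in mm, then the turn, a rotation vector about the tool's x, y, z in degrees. In form: jaw x y z ax ay az; .... A call has exactly 10 rows; each row is the pose to reach, as a shift and turn from the pose commanded when the call began, along the tool's axes at that moment; what a row does not reach only later rows make up. A row lasts 1/10 s, in which the tool goes at most 50 mm and 8.59 degrees, less where a joint would pass 70% of its speed; a pose out of reach is approached as far as the arm can. A call with a gripper value outside its range is refused whole. The fingers move at their own pace and stop on an object; the grip force is fixed at half the most. Time passes only in rows, so rows that repeat a pose let the fingers close, or fill a call up. It gives the time, the measured TCP pose, the force and the opening at its end, in the units of the state.
- env.get_obs(): the state, without advancing time (a new reading comes with each control period).
- env.capture(name): name is "scene" or "top" or "wrist"; returns (picture, depth): 400x640x3 uint8, blue, green, red; 400x640 float32, mm along the optical axis (not along the pixel's ray), 0 where there is no reading.
- env.camera_model(name): a dict with "fx", "fy", "cx", "cy" (pixels), "R" (3x3) and "t" (3): a world point X has camera coordinates R X + t; the wrist camera has in their place "T_tool_cam" (4x4, takes a point from camera to tool coordinates, whose origin is the TCP and whose axes are the tool frame's). Camera axes: x right, y down, z forward; pixel columns grow to the right and rows downward; lengths in mm; the calibration is good to about 2 mm. A picture is of the moment at which its call begins: read the wrist's pose just before it. camera_model takes no time and is no camera call.
- env.job_done(): hands the job in, once; it reports no verdict.
The state is a dict: "time": time; "joints": joint angles; "dq": joint speeds; "effort": joint torques, N m; "tcp_pos": TCP position; "tool_rot": TCP orientation; "force": force on the tool from outside, world axes, zero at the start; "ft_torque": the same for the moment, N m; "width": finger opening in mm.
Only numpy, scipy, OpenCV 4.12 (cv2) and the standard library are available. Lean on these libraries where they do the work, as an engineer would, in place of code of your own. Each camera call takes 0.05 s, during which the arm holds its last target.

## Task

Pack the market display: hang the coral bead box by its window-like frame on the steel peg of the white stand. Push the frame over the peg's free end so that it lifts the brass flap, go on until the flap has dropped shut behind the frame, and leave the box hanging on the peg. Leave the black bead box standing where it is.

Things in the scene. Friction and masses are not known exactly. Their poses are not given: they have to be found in the camera images.
- coral_grip (a point): Coral bead box, 0.08-0.17 kg, upright. Heights above its underside, mm: box 63 (x) x 39 (y) to 45; over it a flat frame 60 wide (x), 8 thick (y), with a 40 x 40 window through it along y, from 59 to 99; on top an 18 x 18 grip stem from 109 to 154. Same from both faces. This point: on the stem at 134, 55 above the window's centre, 35 above its upper edge. z up, y through the window.
- peg_tip (a point): Centre of the free end of a level steel peg, 10 mm thick, 118 mm long, axis 170 mm above the table, on a fixed white stand with a dark wooden base (160 x 180 x 12 mm, under the peg). y runs along the peg, from this end inward to the post (24 mm square; its top is only 2 mm above the peg's upper side); z up. A brass flap is hinged just under the peg, 5 mm inward of this point.
- keeper (a joint): Brass flap, 14 wide, 4 thick, 38 mm long, 20 g, swinging freely. 0: hanging straight down under the peg's free end; it cannot swing outward. Grows to 1.5 rad as it is pushed inward and up to the peg's underside. Falls back to 0 by itself once what pushed it is more than about 50 mm inward of the free end.
- black_grip (a point): A bystander: a second bead box, black, same shape and size as the coral one. This point is on its stem, 134 mm above its underside; z up, y through its window.
There are look-alikes about, which are no part of the job. There is more than one size of the part that bears coral_grip; the job needs the middle-sized.

How it is judged (in metres and radians):
On the way:
1. the frame, being pushed over the peg's end, lifts the brass flap (by more than 0.4 rad) (value of joint keeper above 0.4 rad and horizontal distance between coral_grip and peg_tip below 0.07 m), for 0.02 s.
At the end, for the whole second after the job is handed in: The coral box hangs released on the peg: its grip point 10 to 115 mm inward of the peg's free end, within 25 mm sideways of the peg and 30 to 48 mm above its axis, tilted less than 0.35 rad; the flap is down again (below 0.15 rad); the black box's grip point is within 30 mm of where it began (value of joint keeper below 0.15 rad and y of coral_grip in the frame of peg_tip between 0.01 and 0.115 m and x of coral_grip in the frame of peg_tip between -0.025 and 0.025 m and z of coral_grip in the frame of peg_tip between 0.03 and 0.048 m and angle between coral_grip's own z axis and vertical below 0.35 rad and distance of black_grip from where it was at the start of the episode below 0.03 m); the robot touches nothing.
It fails at once if the black box is knocked over or shifted by more than 30 mm (distance of black_grip from where it was at the start of the episode above 0.03 m).
It also fails if it takes over 40 s, if anything falls off the work surface, if the arm or the gripper's body presses on something with over 40 N, if the wrist force passes 120 N, or if a joint passes its speed limit or range.

## Working session

There is one attempt and no reset: what is moved stays moved. The work goes in short steps, Python scripts to look and compute and a tool call to move; the robot and the scene stay as the last step left them, time stands still between calls to the robot, and variables do not carry over. Pictures are saved under pics/ and viewed, and the job is handed in when it is done.

Besides the shell and the picture viewer there is one more tool, called after "Call:" in YAML: its name, and indented under it one key for each argument. send_rows: Moves the arm, as the interface text tells. Its arguments: {"type":"object","properties":{"deltas":{"type":"string"}},"required":["deltas"]}

```bash
mkdir -p pics; cat > h.py <<'E'
import numpy as np, cv2
from workcell import env
from scipy.spatial.transform import Rotation as Rn
def cap(n,f):
    o=env.get_obs(); p,d=env.capture(n); cv2.imwrite('pics/'+f+'.png',p); np.savez('pics/'+f+'.npz',p=p,d=d,tp=o['tcp_pos'],tr=o['tool_rot']); return p,d,o
def cloud(n,f):
    z=np.load('pics/'+f+'.npz'); d=z['d']; m=env.camera_model(n)
    v,u=np.mgrid[0:400,0:640]
    P=np.stack([(u-m['cx'])/m['fx']*d,(v-m['cy'])/m['fy']*d,d],-1)
    if n=='wrist':
        T=np.array(m['T_tool_cam']); P=P@T[:3,:3].T+T[:3,3]
        W=P@Rn.from_quat(z['tr']).as_matrix().T+z['tp']
    else: W=(P-np.array(m['t']))@np.array(m['R'])
    W[d==0]=np.nan
    return z['p'],W
E
python3 - <<'E'
from h import *
for n in('scene','top','wrist'): cap(n,n+'0')
o=env.get_obs();print({k:np.round(v,3) for k,v in o.items()})
for n in('scene','top','wrist'):print(env.camera_model(n))
E
```

```text
{'time': np.float64(0.15), 'joints': array([ 1.174,  0.116,  1.442, -0.   ,  1.584, -0.038]), 'dq': array([-0.001, -0.001, -0.002, -0.002,  0.002,  0.   ]), 'effort': array([ 4.0000e-03, -7.2176e+01, -6.2295e+01,  7.8000e-02,  2.3000e-02,
       -0.0000e+00]), 'tcp_pos': array([237.027, 632.038, 404.193]), 'tool_rot': array([-0.403,  0.581,  0.403,  0.581]), 'force': array([ 0.533,  0.304, -1.382]), 'ft_torque': array([ 0.064, -0.047, -0.025]), 'width': np.float64(93.386)}
{'fx': 458.7786923947186, 'fy': 458.7786923947186, 'cx': 315.05920610136087, 'cy': 196.33373271136043, 'R': array([[-0.73492896,  0.67807675, -0.00955752],
       [ 0.50662349,  0.53962279, -0.67241348],
       [-0.45079049, -0.4990182 , -0.74011403]]), 't': array([ 429.93767699, -170.11406389, 1406.69031089])}
{'fx': 400.54278795636014, 'fy': 400.54278795636014, 'cx': 319.66542301188747, 'cy': 200.8692137676396, 'R': array([[ 0.00451004, -0.99989438,  0.01381644],
       [-0.98131425, -0.00708316, -0.19228149],
       [ 0.19235904, -0.01269107, -0.98124255]]), 't': array([-56.69880735, 522.28945985, 984.61641391])}
{'fx': 331.5174559200375, 'fy': 331.5174559200375, 'cx': 319.3687138074413, 'cy': 205.2133100044938, 'T_tool_cam': array([[-4.17460971e-04, -2.46796964e-01,  9.69067121e-01,
         1.90483892e+01],
       [ 2.17922153e-04, -9.69067204e-01, -2.46796892e-01,
         6.74481188e+01],
       [ 9.99999889e-01,  1.08153124e-04,  4.58330262e-04,
        -3.90219891e-01],
       [ 0.00000000e+00,  0.00000000e+00,  0.00000000e+00,
         1.00000000e+00]])}
```

View pics/scene0.png

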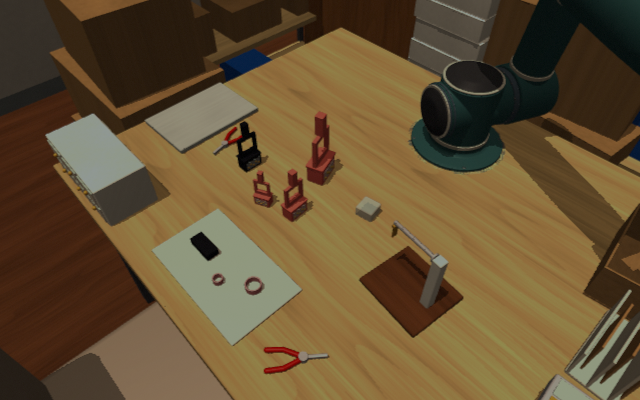

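View pics/top0.png

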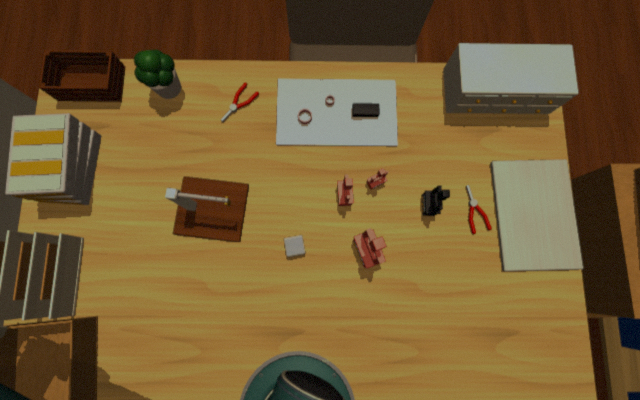

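View pics/wrist0.png

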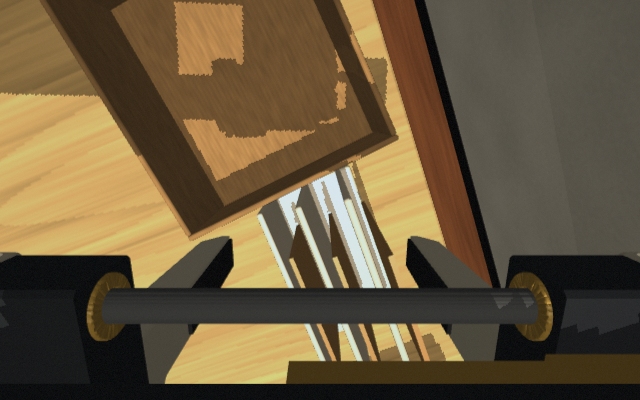

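Three coral boxes in the scene view: small (263,190), middle (294,195) and large (320,147). The middle one should be the target, so I'll check its height and look at an enlarged crop.

```bash
python3 - <<'E'
from h import *
cv2.setNumThreads(2)
for n in('scene','top'):
    p,W=cloud(n,n+'0'); q=p.astype(int)
    m=((q[...,2]-q[...,1]>50)&(np.abs(q[...,1]-q[...,0])<35)&np.isfinite(W[...,2])&(W[...,2]>8)).astype(np.uint8)
    k,l,s,c=cv2.connectedComponentsWithStats(m)
    for i in range(1,k):
        if s[i,4]<60: continue
        P=W[l==i]; zt=np.nanpercentile(P[:,2],98); st=P[P[:,2]>zt-8]
        print(n,s[i],'zmax',zt.round(1),'top',np.median(st,0).round(1),'med',np.median(P,0).round(1), 'ext',np.percentile(P,[2,98],0).round(0).tolist())
    # black
    m=(q.max(-1)<60)&(W[...,2]>10)&(W[...,2]<200)&(W[...,0]>300)&(W[...,0]<800)
    k,l,s,c=cv2.connectedComponentsWithStats(m.astype(np.uint8))
    for i in range(1,k):
        if s[i,4]<60: continue
        P=W[l==i]; zt=np.nanpercentile(P[:,2],98); st=P[P[:,2]>zt-8]
        print('blk',s[i],zt.round(1),np.median(st,0).round(1))
    # peg
    m=(W[...,2]>155)&(W[...,2]<190)&(W[...,0]>350)&(W[...,0]<750)&(W[...,1]>50)&(W[...,1]<450)
    k,l,s,c=cv2.connectedComponentsWithStats(m.astype(np.uint8))
    for i in range(1,k):
        if s[i,4]<30: continue
        P=W[l==i]; print('peg',s[i],np.percentile(P,[1,50,99],0).round(1).tolist())
    if n=='scene': cv2.imwrite('pics/cropA.png',cv2.resize(p[90:290,225:475],None,fx=3.2,fy=3,interpolation=2))
    else: cv2.imwrite('pics/cropB.png',cv2.resize(p[140:290,150:450],None,fx=2.6,fy=2.6,interpolation=2))
E
```

```text
scene [315 112  12  22 104] zmax 215.8 top [ 400.4 -176.6  211.9] med [ 408.3 -175.8  210.3] ext [[389.0, -188.0, 167.0], [414.0, -166.0, 216.0]]
scene [224 127  18  17  88] zmax 15.8 top [ 496.5 -477.3   11.5] med [ 496.5 -477.3   11.5] ext [[461.0, -506.0, 9.0], [520.0, -453.0, 16.0]]
scene [318 146   9  12  62] zmax 123.8 top [ 422.9 -162.6  122.3] med [ 390.7 -180.4   81.3] ext [[368.0, -210.0, 60.0], [424.0, -161.0, 124.0]]
scene [306 150  29  22 244] zmax 66.8 top [ 412.6 -164.6   62.3] med [ 412.  -164.6   62.2] ext [[359.0, -193.0, 58.0], [445.0, -141.0, 67.0]]
scene [288 169   9  14  62] zmax 156.3 top [ 548.8 -118.7  153.2] med [ 554.8 -119.1  151.6] ext [[541.0, -127.0, 124.0], [559.0, -112.0, 156.0]]
scene [308 170  13  10  61] zmax 46.3 top [ 438.6 -164.4   43.4] med [ 438.7 -167.5   35.3] ext [[430.0, -182.0, 20.0], [445.0, -147.0, 46.0]]
scene [253 189  19  12 123] zmax 47.0 top [ 587.2 -204.3   43.5] med [ 589.4 -201.9   35.1] ext [[572.0, -221.0, 31.0], [605.0, -179.0, 47.0]]
scene [281 197  27  21 184] zmax 49.2 top [ 553.7 -108.9   45.1] med [ 564.9 -111.1   44.3] 
[... 2007 characters left out ...]
[ 788.6 -623.9  100.3]
blk [352 105  27  12 294] 31.2 [ 786.2 -178.6   27.4]
blk [507 107  25   6  66] 51.7 [ 787.4 -605.9   47. ]
blk [  56  116   44   88 1637] 124.6 [619.9 559.2 120.8]
blk [422 186  28  29 528] 154.9 [ 523.1 -345.9  153.2]
blk [ 16 194  52   8 124] 117.8 [520.  640.3 113.3]
blk [184 210  53  21 269] 15.6 [465.6 279.2  12.2]
blk [ 31 234  16  55 362] 117.2 [364.8 611.6 113. ]
blk [ 56 236  16  53 256] 85.8 [367.7 571.4  82. ]
blk [  0 241   5  27  72] 154.0 [394.  667.4 149.5]
blk [ 17 240  15  49 370] 136.9 [350.3 627.4 132.8]
blk [ 44 242  13  47 325] 105.5 [353.8 587.6 101.5]
peg [165 188  64  17 386] [[494.1, 158.9, 157.6], [507.9, 248.9, 174.1], [525.5, 297.3, 179.8]]
```

View pics/cropA.png

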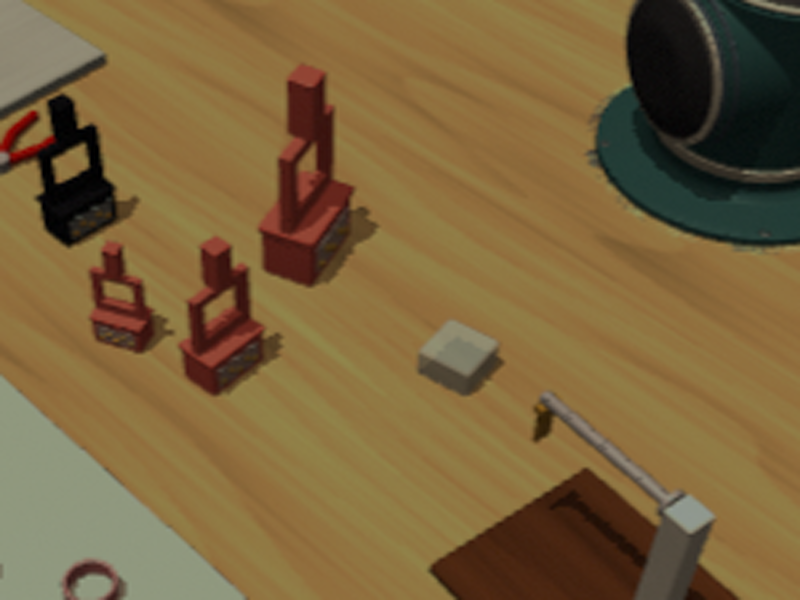

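View pics/cropB.png

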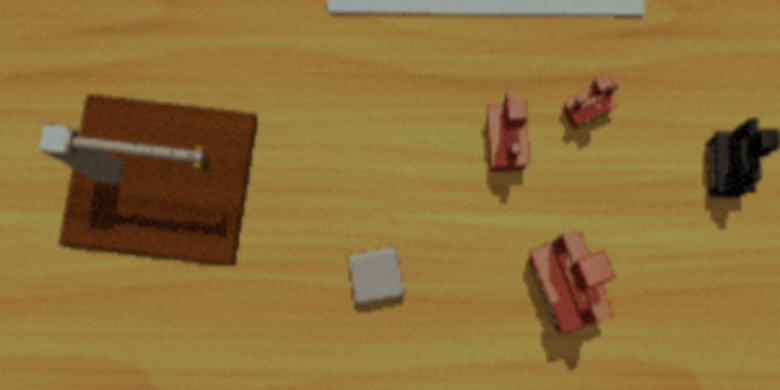

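The middle box at scene (294,195) and top (345,192) tops out at about 155 mm, which matches 154. The large one is about 215 mm and the small one lower than both. Next I'll measure the box yaw and the peg axis.

```bash
python3 - <<'E'
from h import *
A=[cloud(n,n+'0')[1].reshape(-1,3) for n in('scene','top')]
for W in A:
    r=W[(np.abs(W[:,0]-548)<50)&(np.abs(W[:,1]+115)<50)]
    for lo,hi in((36,56),(100,115),(118,146),(148,162)):
        P=r[(r[:,2]>lo)&(r[:,2]<hi)]
        if len(P)>5: print((lo,hi),len(P),P.mean(0).round(1),np.percentile(P,[2,98],0).round(1).tolist(),[np.round(v,1) for v in cv2.minAreaRect(P[:,:2].astype(np.float32))])
    r=W[(W[:,2]>169)&(W[:,2]<180)&(W[:,1]>150)&(W[:,1]<310)&(np.abs(W[:,0]-510)<40)]
    P=r[r[:,1]<275]; print('peg',len(P),np.median(P[:,2]),P[:,1].min(),np.sort(P[:,1])[:6].round(1)); f=np.polyfit(P[:,1],P[:,0],1); print(f,np.polyval(f,[163,281]),np.degrees(np.arctan(f[0])))
    P=r[r[:,1]>275]; print(cv2.minAreaRect(P[:,:2].astype(np.float32)))
    # stand base
    r=W[(W[:,2]>9)&(W[:,2]<16)&(np.abs(W[:,0]-500)<150)&(W[:,1]>100)&(W[:,1]<350)]
    print('base',cv2.minAreaRect(r[:,:2].astype(np.float32)))
E
```

```text
(36, 56) 243 [ 551.1 -112.    45.5] [[518.0, -136.9, 37.3], [579.1, -97.7, 55.5]] [array([ 548.9, -116.9]), array([64.4, 40.3]), np.float64(3.8)]
(100, 115) 84 [ 552.  -116.5  107.1] [[519.4, -125.0, 101.0], [577.9, -110.6, 114.5]] [array([ 548.5, -117.6]), array([60.2, 14.6]), np.float64(2.8)]
(118, 146) 78 [ 552.2 -114.2  132.2] [[540.7, -126.8, 119.6], [558.9, -109.1, 144.2]] [array([ 552.5, -115.3]), array([13.4, 23. ]), np.float64(43.2)]
(148, 162) 54 [ 549.3 -116.8  152.5] [[540.0, -126.8, 148.5], [557.1, -109.0, 156.3]] [array([ 549.2, -118.1]), array([17.9, 18.4]), np.float64(2.9)]
peg 253 174.13017658933987 159.76748032194686 [159.8 159.8 160.2 161.5 161.5 161.9]
[1.23517581e-01 4.80306115e+02] [500.43948051 515.01455503] 7.041371487240604
((513.5889892578125, 287.7140197753906), (24.761489868164062, 25.25998306274414), 86.10992431640625)
base ((509.01141357421875, 239.22547912597656), (179.69786071777344, 161.61297607421875), 83.62735748291016)
(36, 56) 214 [ 545.2 -116.2   44.7] [[519.0, -140.1, 41.1], [578.3, -99.8, 51.4]] [array([ 550. , -120.1]), array([63.5, 39. ]), np.float64(4.6)]
(100, 115) 51 [ 541.7 -120.4  108.1] [[520.7, -125.3, 100.3], [579.7, -115.2, 111.9]] [array([ 550.2, -120.9]), array([12. , 59.3]), np.float64(89.3)]
(118, 146) 26 [ 543.6 -117.5  130.8] [[540.8, -127.4, 119.2], [554.2, -110.8, 143.0]] [array([ 544.9, -116.3]), array([21.9,  9.7]), np.float64(50.7)]
(148, 162) 61 [ 549.6 -119.8  153.2] [[540.9, -128.4, 149.1], [557.8, -111.7, 155.7]] [array([ 549.3, -120. ]), array([16.8, 17.3]), np.float64(89.8)]
peg 237 173.5922918327135 157.9870330712116 [158.  158.6 158.6 158.9 160.  160.5]
[1.12915914e-01 4.82460481e+02] [500.86577482 514.18985267] 6.442317924506422
((514.1587524414062, 286.8039245605469), (24.081228256225586, 23.404878616333008), 0.5867797136306763)
base ((509.3033447265625, 237.00772094726562), (179.57754516601562, 159.8019256591797), 83.482421875)
```

```bash
cat >> h.py <<'E'
def plan(gp,yaw,which='z'):
    # grasp-point target, tool down, tool z at world heading yaw(deg); prints shift+turn in tool frame
    o=env.get_obs(); R=Rn.from_quat(o['tool_rot']).as_matrix()
    c=np.cos(np.radians(yaw)); s=np.sin(np.radians(yaw))
    z=np.array([c,s,0]); x=np.array([0,0,-1.]); 
    if z@R[:,2]<0: z=-z
    y=np.cross(z,x); T=np.stack([x,y,z],1)
    tcp=np.array(gp)-167*x
    print('t',o['time'].round(2),'gp now',(o['tcp_pos']+167*R[:,0]).round(1),'F',o['force'].round(1),'w',o['width'].round(1))
    print('tilt/axes',R.round(3).tolist())
    print('shift',(R.T@(tcp-o['tcp_pos'])).round(1),'turn',np.degrees(Rn.from_matrix(R.T@T).as_rotvec()).round(2))
E
python3 - <<'E'
from h import *
print('jaw along box x');plan([549.5,-119,200],3.9)
print('jaw along box y');plan([549.5,-119,200],93.9)
E
```

```text
jaw along box xTraceback (most recent call last):
  File "<stdin>", line 2, in <module>
  File "h.py", line 24, in plan
    print('t',o['time'].round(2),'gp now',(o['tcp_pos']+167*R[:,0]).round(1),'F',o['force'].round(1),'w',o['width'].round(1))
              ^^^^^^^^^^^^^^^
AttributeError: 'float' object has no attribute 'round'
```

```bash
sed -i "s/o\['time'\].round(2)/round(float(o['time']),2)/; s/o\['width'\].round(1)/round(float(o['width']),1)/" h.py
python3 - <<'E'
from h import *
print('jaw along box x');plan([549.5,-119,200],3.9)
print('jaw along box y');plan([549.5,-119,200],93.9)
E
```

```text
jaw along box x
t 0.15 gp now [237.  631.9 237.2] F [ 0.5  0.3 -1.4] w 93.4
tilt/axes [[-0.0, -0.936, 0.351], [-0.001, 0.351, 0.936], [-1.0, 0.0, -0.001]]
shift [  37.7 -556.3 -593.4] turn [ 6.554e+01 -5.000e-02  3.000e-02]
jaw along box y
t 0.15 gp now [237.  631.9 237.2] F [ 0.5  0.3 -1.4] w 93.4
tilt/axes [[-0.0, -0.936, 0.351], [-0.001, 0.351, 0.936], [-1.0, 0.0, -0.001]]
shift [  37.7 -556.3 -593.4] turn [-2.446e+01 -5.000e-02 -1.000e-02]
```

Call:
send_rows:
  deltas: "93 0 -30 -32 4 0 0; 93 0 -60 -64 8 0 0; 93 0 -90 -96 12 0 0; 93 0 -120 -128 16 0 0; 93 0 -150 -160 20 0 0; 93 0 -180 -192 24 0 0; 93 0 -210 -224 28 0 0; 93 0 -240 -256 32 0 0; 93 0 -270 -288 36 0 0; 93 0 -300 -320 40 0 0"

```text
time: 1.15
tcp_pos: [405.7, 225.4, 404.7]
tool_rot: [-0.179, 0.684, 0.179, 0.684]
force: [0.4, -0.3, 0.1]
width: 92.8
```

```bash
python3 - <<'E'
from h import *
plan([549.5,-119,230],3.9)
E
```

```text
t 1.15 gp now [405.7 225.4 237.7] F [ 0.4 -0.3  0.1] w 92.8
tilt/axes [[0.0, -0.489, 0.872], [0.0, 0.872, 0.489], [-1.0, -0.0, 0.0]]
shift [   7.7 -370.7  -43.1] turn [ 2.54e+01  2.00e-02 -0.00e+00]
```

Call:
send_rows:
  deltas: "93 0 -40 -5 3 0 0; 93 0 -80 -10 6 0 0; 93 0 -120 -15 9 0 0; 93 0 -160 -20 12 0 0; 93 0 -200 -25 15 0 0; 93 0 -240 -30 18 0 0; 93 2 -280 -35 21 0 0; 93 4 -320 -40 24 0 0; 93 6 -350 -42 25.4 0 0; 93 8 -371 -43 25.4 0 0"

```text
time: 2.15
tcp_pos: [551.0, -119.0, 396.3]
tool_rot: [-0.024, 0.707, 0.024, 0.707]
force: [0.1, 0.5, 0.7]
width: 93.4
```

```bash
python3 - <<'E'
from h import *
cap('wrist','w1')
plan([549.5,-119,137],3.9)
E
```

```text
t 2.2 gp now [ 551.6 -120.4  228.6] F [-1.7 -1.4 -1.1] w 93.0
tilt/axes [[-0.001, -0.069, 0.998], [-0.0, 0.998, 0.069], [-1.0, -0.0, -0.001]]
shift [91.7  1.5 -2. ] turn [ 0.08 -0.06  0.02]
```

View pics/w1.png

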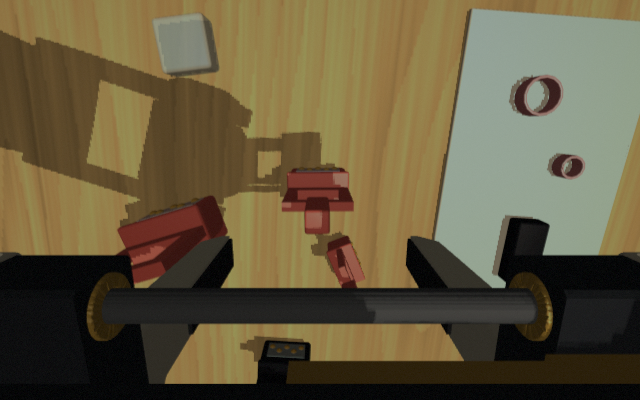

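The wrist view shows the coral box stem at (317,218), centred between the jaws at columns 232 and 407 and square to them. I'll cross-check with depth.

```bash
python3 - <<'E'
from h import *
p,W=cloud('wrist','w1'); W=W.reshape(-1,3)
r=W[(np.abs(W[:,0]-549)<45)&(np.abs(W[:,1]+119)<45)]
for lo,hi in((36,56),(100,115),(149,160)):
    P=r[(r[:,2]>lo)&(r[:,2]<hi)]
    print((lo,hi),len(P),[np.round(v,1) for v in cv2.minAreaRect(P[:,:2].astype(np.float32))])
E
```

```text
(36, 56) 1102 [array([ 549. , -114.6]), array([62.4, 27.9]), np.float64(3.9)]
(100, 115) 594 [array([ 549.2, -117.9]), array([60.1, 13. ]), np.float64(4.9)]
(149, 160) 655 [array([ 549.3, -120.1]), array([17.8, 17.9]), np.float64(4.0)]
```

Call:
send_rows:
  deltas: "93 12 1 -2 0 0 0; 93 27 1 -2 0 0 0; 93 42 1 -2 0 0 0; 93 57 1 -2 0 0 0; 93 72 1 -2 0 0 0; 93 84 1 -2 0 0 0; 93 91 1 -2 0 0 0; 93 91 1 -2 0 0 0; 93 91 1 -2 0 0 0; 60 91 1 -2 0 0 0"

```text
time: 3.2
tcp_pos: [548.6, -116.4, 306.5]
tool_rot: [-0.025, 0.706, 0.025, 0.707]
force: [0.3, 0.5, 0.3]
width: 88.6
```

Call:
send_rows:
  deltas: "40 0 0 0 0 0 0; 25 0 0 0 0 0 0; 10 0 0 0 0 0 0; 10 0 0 0 0 0 0; 10 0 0 0 0 0 0; 10 0 0 0 0 0 0; 10 0 0 0 0 0 0; 10 0 0 0 0 0 0; 10 0 0 0 0 0 0; 10 0 0 0 0 0 0"

```text
time: 4.2
tcp_pos: [548.4, -116.3, 305.7]
tool_rot: [-0.025, 0.707, 0.025, 0.707]
force: [0.5, 0.1, -0.1]
width: 18.1
```

```bash
python3 - <<'E'
from h import *
plan([549.5,-119,137],3.9)
cap('scene','s1');p=cv2.imread('pics/s1.png');cv2.imwrite('pics/s1c.png',cv2.resize(p[90:290,225:475],None,fx=3,fy=3))
E
```

```text
t 4.2 gp now [ 548.4 -116.3  138.7] F [ 0.5  0.1 -0.1] w 18.1
tilt/axes [[0.0, -0.071, 0.998], [0.0, 0.998, 0.071], [-1.0, 0.0, 0.0]]
shift [ 1.7 -2.8  0.9] turn [ 0.15  0.   -0.  ]
```

View pics/s1c.png

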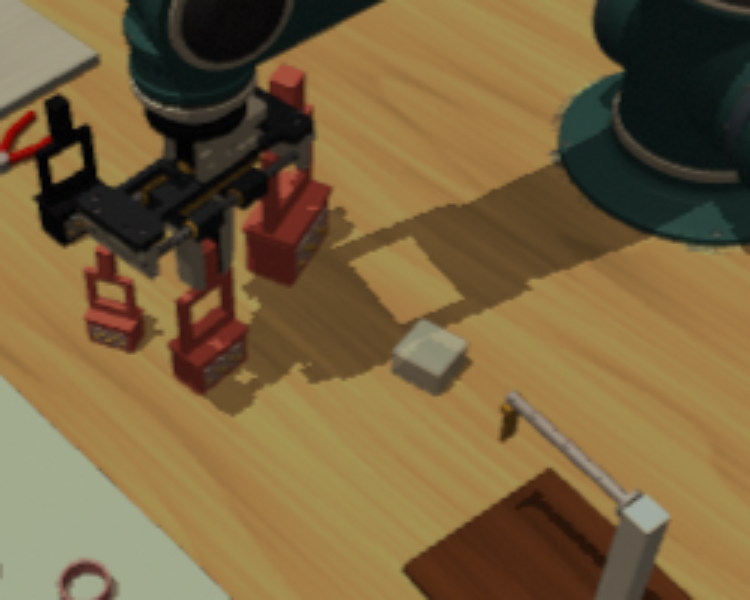

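Gripped: the width is 18.1 mm and the stem is 18 mm. I'll lift 87 mm straight up, then plan the approach in line with the peg.

Call:
send_rows:
  deltas: "10 -5 0 0 0 0 0; 10 -15 0 0 0 0 0; 10 -30 0 0 0 0 0; 10 -45 0 0 0 0 0; 10 -60 0 0 0 0 0; 10 -72 0 0 0 0 0; 10 -82 0 0 0 0 0; 10 -87 0 0 0 0 0; 10 -87 0 0 0 0 0; 10 -87 0 0 0 0 0"

```text
time: 5.25
tcp_pos: [548.4, -116.3, 392.2]
tool_rot: [-0.025, 0.707, 0.025, 0.706]
force: [-0.1, 0.1, -2.6]
width: 17.8
```

```bash
python3 - <<'E'
from h import *
plan([493.7,101.9,225],-6.6)
E
```

```text
t 5.25 gp now [ 548.3 -116.3  225.2] F [-0.1  0.1 -2.6] w 17.8
tilt/axes [[-0.001, -0.07, 0.998], [0.0, 0.998, 0.07], [-1.0, 0.0, -0.001]]
shift [  0.3 221.5 -39.2] turn [ 1.064e+01 -4.000e-02 -1.000e-02]
```

Call:
send_rows:
  deltas: "10 0 10 -2 1 0 0; 10 0 35 -7 2.5 0 0; 10 0 65 -12 4 0 0; 10 0 95 -18 5.5 0 0; 10 0 125 -24 7 0 0; 10 0 155 -29 8.5 0 0; 10 0 185 -34 10 0 0; 10 0 210 -38 10.6 0 0; 10 0 221.5 -39.2 10.6 0 0; 10 0 221.5 -39.2 10.6 0 0"

```text
time: 6.25
tcp_pos: [493.5, 102.7, 392.3]
tool_rot: [0.04, 0.706, -0.04, 0.706]
force: [-0.7, 0.2, -1.5]
width: 17.2
```

```bash
python3 - <<'E'
from h import *
plan([493.7,101.9,225],-6.6)
cap('scene','s2');cap('top','t2');cap('wrist','w2')
p=cv2.imread('pics/s2.png');cv2.imwrite('pics/s2c.png',cv2.resize(p[140:340,300:500],None,fx=3,fy=3))
for n,f in(('scene','s2'),('top','t2')):
    p,W=cloud(n,f); W=W.reshape(-1,3);q=p.reshape(-1,3).astype(int)
    m=(q[:,2]-q[:,1]>35)&(abs(W[:,0]-494)<45)&(abs(W[:,1]-99)<40)&(W[:,2]>70)
    P=W[m]
    for lo,hi in((80,125),(122,140),(140,182),(183,205)):
        r=P[(P[:,2]>lo)&(P[:,2]<hi)]
        if len(r)>8: print(n,(lo,hi),len(r),r.mean(0).round(1),np.percentile(r,[2,98],0).round(1).tolist(),[np.round(v,1) for v in cv2.minAreaRect(r[:,:2].astype(np.float32))])
    r=W[(W[:,2]>169)&(W[:,2]<179)&(W[:,1]>150)&(W[:,1]<270)&(np.abs(W[:,0]-510)<30)]
    if len(r)>10: f=np.polyfit(r[:,1],r[:,0],1);print('peg',len(r),np.sort(r[:,1])[:4],f,np.polyval(f,158.5))
E
```

```text
t 6.25 gp now [493.4 102.7 225.3] F [-0.7  0.2 -1.5] w 17.2
tilt/axes [[-0.001, 0.112, 0.994], [-0.0, 0.994, -0.112], [-1.0, -0.0, -0.001]]
shift [ 0.3 -0.8  0.2] turn [ 0.16 -0.03  0.01]
scene (80, 125) 126 [519.5 100.3 108.4] [[476.2, 81.0, 90.0], [524.2, 120.0, 124.4]] [array([504.7, 111.4]), array([29.7, 63. ]), np.float64(50.0)]
scene (122, 140) 290 [496.8 105.4 131.6] [[463.3, 80.7, 123.0], [524.5, 120.5, 138.9]] [array([493. , 100.8]), array([39.6, 64. ]), np.float64(82.8)]
scene (140, 182) 191 [495.9 101.3 154.9] [[467.0, 94.1, 140.7], [523.0, 107.2, 179.6]] [array([493.3, 100. ]), array([10.8, 61. ]), np.float64(84.0)]
scene (183, 205) 77 [504.1 101.3 193.7] [[468.1, 93.2, 183.8], [523.3, 109.0, 202.8]] [array([495.8, 103.2]), array([12. , 56.7]), np.float64(72.5)]
peg 242 [158.86180373 159.41140803 159.45039263 161.53463239] [1.12695130e-01 4.82398748e+02] 500.2609265178372
peg 62 [194.51960156 194.58683242 195.88092009 196.56104415] [1.14594291e-01 4.81756221e+02] 499.9194159281301
```

View pics/s2c.png

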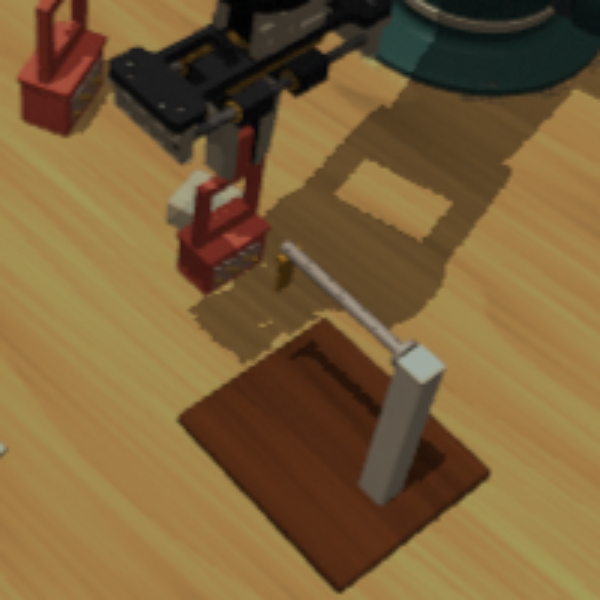

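View pics/w2.png

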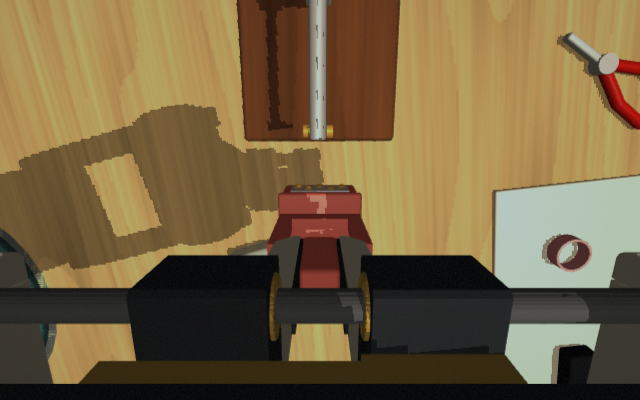

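The box is upright and centred on the peg line: x 493.2 against 493.7 at y=100. It is held with its underside at about 86 mm. Pushing on along tool y.

Call:
send_rows:
  deltas: "10 0 12 0 0 0 0; 10 0 24 0 0 0 0; 10 0 36 0 0 0 0; 10 0 46 0 0 0 0; 10 0 54 0 0 0 0; 10 0 62 0 0 0 0; 10 0 70 0 0 0 0; 10 0 78 0 0 0 0; 10 0 84 0 0 0 0; 10 0 84 0 0 0 0"

```text
time: 7.4
tcp_pos: [503.3, 186.0, 392.7]
tool_rot: [0.04, 0.706, -0.04, 0.706]
force: [0.5, 0.4, -1.7]
width: 17.6
```

```bash
python3 - <<'E'
from h import *
plan([500,159,225],-6.6)
cap('scene','s3')
p=cv2.imread('pics/s3.png');cv2.imwrite('pics/s3c.png',cv2.resize(p[160:320,340:500],None,fx=3.6,fy=3.6))
E
```

```text
t 7.4 gp now [503.3 186.  225.7] F [ 0.5  0.4 -1.7] w 17.6
tilt/axes [[-0.0, 0.114, 0.994], [0.0, 0.994, -0.114], [-1.0, 0.0, -0.0]]
shift [  0.7 -27.2  -0.3] turn [ 0.08 -0.01 -0.  ]
```

View pics/s3c.png

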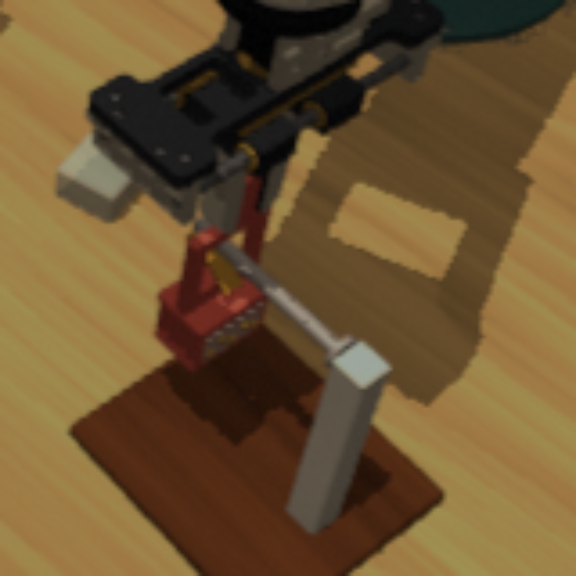

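The peg is through the window and the brass flap at (228,268) in the crop is being pushed inward. Next I'll push to about 79 mm inward.

Call:
send_rows:
  deltas: "10 0 5 0 0 0 0; 10 0 11 0 0 0 0; 10 0 18 0 0 0 0; 10 0 25 0 0 0 0; 10 0 32 0 0 0 0; 10 0 39 0 0 0 0; 10 0 46 0 0 0 0; 10 0 51 0 0 0 0; 10 0 54 0 0 0 0; 10 0 54 0 0 0 0"

```text
time: 8.45
tcp_pos: [509.5, 239.3, 392.7]
tool_rot: [0.04, 0.706, -0.04, 0.706]
force: [-0.7, 0.3, -0.7]
width: 17.7
```

```bash
python3 - <<'E'
from h import *
plan([500,159,225],-6.6)
cap('scene','s4')
p=cv2.imread('pics/s4.png');cv2.imwrite('pics/s4c.png',cv2.resize(p[160:320,340:500],None,fx=3.6,fy=3.6))
E
```

```text
t 8.45 gp now [509.5 239.3 225.7] F [-0.7  0.3 -0.7] w 17.7
tilt/axes [[-0.0, 0.114, 0.993], [-0.0, 0.993, -0.114], [-1.0, -0.0, -0.0]]
shift [  0.7 -80.8  -0.3] turn [ 0.06 -0.01  0.  ]
```

View pics/s4c.png

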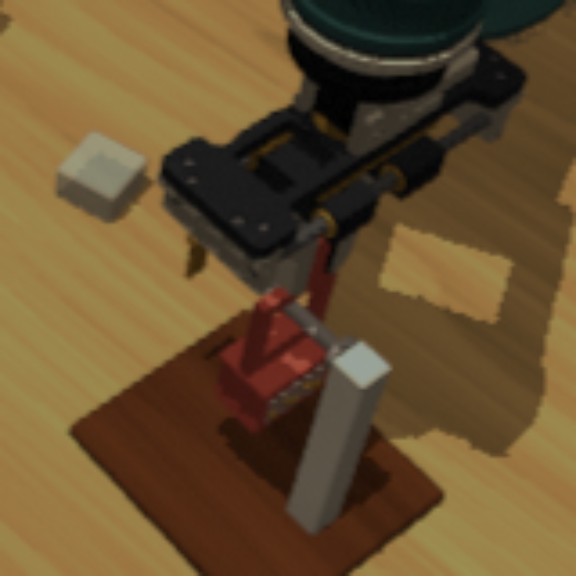

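The flap has dropped shut at (195,258) behind the frame. Lowering gently onto the peg.

Call:
send_rows:
  deltas: "10 2 0 0 0 0 0; 10 4 0 0 0 0 0; 10 6 0 0 0 0 0; 10 7 0 0 0 0 0; 10 8 0 0 0 0 0; 10 8.5 0 0 0 0 0; 10 9 0 0 0 0 0; 10 9.5 0 0 0 0 0; 10 9.5 0 0 0 0 0; 10 9.5 0 0 0 0 0"

```text
time: 9.5
tcp_pos: [509.5, 239.0, 383.3]
tool_rot: [0.04, 0.706, -0.04, 0.706]
force: [-0.3, 0.3, -2.0]
width: 17.7
```

```bash
python3 - <<'E'
from h import *
plan([500,159,215],-6.6)
p,d,o=cap('wrist','w5')
E
```

```text
t 9.5 gp now [509.5 239.  216.3] F [-0.3  0.3 -2. ] w 17.7
tilt/axes [[0.0, 0.114, 0.993], [0.0, 0.993, -0.114], [-1.0, 0.0, 0.0]]
shift [  1.3 -80.6  -0.3] turn [ 0.05  0.   -0.  ]
```

Call:
send_rows:
  deltas: "10 0.3 0 0 0 0 0; 10 0.6 0 0 0 0 0; 10 0.9 0 0 0 0 0; 10 1.2 0 0 0 0 0; 10 1.4 0 0 0 0 0; 10 1.5 0 0 0 0 0; 10 1.5 0 0 0 0 0; 10 1.5 0 0 0 0 0; 10 1.5 0 0 0 0 0; 10 1.5 0 0 0 0 0"

```text
time: 10.55
tcp_pos: [509.5, 239.0, 381.8]
tool_rot: [0.04, 0.706, -0.04, 0.706]
force: [-0.2, -0.2, -1.4]
width: 18.3
```

Call:
send_rows:
  deltas: "10 0.3 0 0 0 0 0; 10 0.6 0 0 0 0 0; 10 0.9 0 0 0 0 0; 10 1 0 0 0 0 0; 10 1 0 0 0 0 0; 10 1 0 0 0 0 0; 10 1 0 0 0 0 0; 10 1 0 0 0 0 0; 10 1 0 0 0 0 0; 10 1 0 0 0 0 0"

```text
time: 11.55
tcp_pos: [509.4, 239.0, 381.4]
tool_rot: [0.041, 0.706, -0.04, 0.706]
force: [-2.1, -0.9, 5.8]
width: 17.8
```

Contact: the vertical force rose to about +6 N, so the box is resting on the peg. Releasing.

Call:
send_rows:
  deltas: "20 0 0 0 0 0 0; 22 0 0 0 0 0 0; 25 0 0 0 0 0 0; 30 0 0 0 0 0 0; 40 0 0 0 0 0 0; 50 0 0 0 0 0 0; 60 0 0 0 0 0 0; 60 0 0 0 0 0 0; 60 0 0 0 0 0 0; 60 0 0 0 0 0 0"

```text
time: 12.55
tcp_pos: [509.5, 239.0, 380.7]
tool_rot: [0.04, 0.706, -0.04, 0.706]
force: [0.2, -0.3, 0.0]
width: 59.5
```

Call:
send_rows:
  deltas: "60 -3 0 0 0 0 0; 60 -8 0 0 0 0 0; 60 -16 0 0 0 0 0; 60 -30 0 0 0 0 0; 60 -50 0 0 0 0 0; 60 -75 0 0 0 0 0; 60 -100 0 0 0 0 0; 60 -125 0 0 0 0 0; 60 -145 0 0 0 0 0; 60 -150 0 0 0 0 0"

```text
time: 13.55
tcp_pos: [509.1, 238.8, 534.2]
tool_rot: [0.041, 0.705, -0.04, 0.707]
force: [0.7, 0.2, -1.2]
width: 60.0
```

```bash
python3 - <<'E'
from h import *
cap('scene','s6');cap('wrist','w6')
p=cv2.imread('pics/s6.png');cv2.imwrite('pics/s6c.png',cv2.resize(p[160:320,340:500],None,fx=3.6,fy=3.6))
for n,f in(('scene','s6'),('wrist','w6')):
    p,W=cloud(n,f); W=W.reshape(-1,3);q=p.reshape(-1,3).astype(int)
    P=W[(q[:,2]-q[:,1]>30)&(abs(W[:,0]-509)<50)&(abs(W[:,1]-236)<45)&(W[:,2]>60)&(W[:,2]<260)]
    for lo,hi in((105,130),(177,195),(200,222),(223,240)):
        r=P[(P[:,2]>lo)&(P[:,2]<hi)]
        if len(r)>8: print(n,(lo,hi),len(r),r.mean(0).round(1),np.percentile(r,[2,98],0).round(1).tolist())
p,W=cloud('scene','s6');q=p.astype(int)
P=W[(q.max(-1)<60)&(abs(W[...,0]-525)<50)&(abs(W[...,1]+345)<50)&(W[...,2]>146)];print('black',np.median(P,0))
E
```

```text
scene (105, 130) 339 [516.3 239.6 120.4] [[483.3, 216.2, 106.9], [539.8, 256.0, 128.0]]
scene (177, 195) 108 [515.9 237.  185.5] [[479.6, 229.3, 178.7], [538.6, 245.0, 193.9]]
scene (200, 222) 84 [515.1 238.9 211.4] [[504.5, 226.8, 201.3], [519.9, 246.1, 221.9]]
scene (223, 240) 86 [512.  236.5 229.5] [[501.0, 227.9, 223.9], [519.4, 244.8, 232.9]]
wrist (105, 130) 620 [510.6 246.2 121.7] [[479.8, 236.1, 109.2], [540.4, 256.0, 124.6]]
wrist (177, 195) 414 [509.6 236.  185.4] [[481.1, 228.4, 178.4], [538.8, 243.8, 193.5]]
wrist (200, 222) 84 [511.  243.6 211.8] [[502.9, 242.1, 202.1], [519.5, 244.5, 221.8]]
wrist (223, 240) 432 [510.7 235.6 230.3] [[501.9, 226.4, 225.9], [519.6, 244.1, 232.0]]
black [ 526.18500979 -344.21726706  151.70457518]
```

View pics/s6c.png

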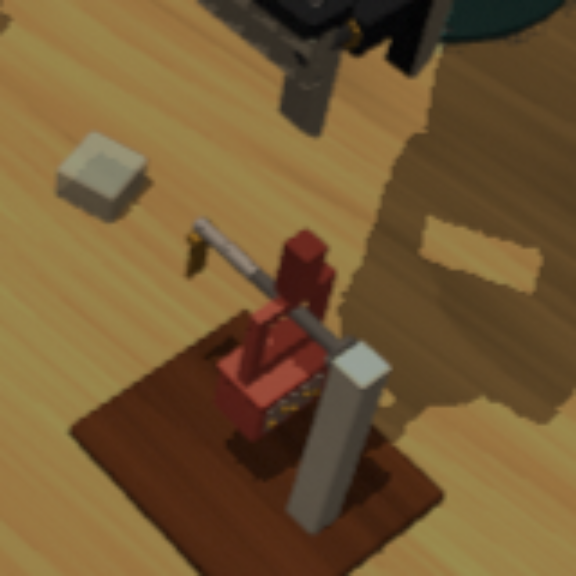

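View pics/w6.png

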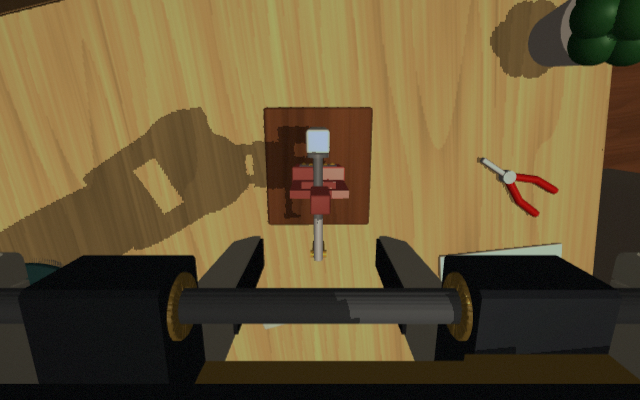

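```bash
python3 - <<'E'
from h import *
print(env.job_done())
E
```

```text
the job is handed in; nothing more can be done
None
```

The coral bead box is hanging on the peg with the flap shut behind it, and I handed the job in at about 13.7 s of the 40 s allowed. Handing in gives no verdict, so the checks below are my own measurements.

I picked the middle-sized coral box, whose top measured about 155 mm against the 154 given. I gripped its stem, pushed the frame along the peg so that it lifted the flap, and lowered it until it rested on the peg. Then I released it and moved the gripper 150 mm up, clear of everything.

**Last checks**

| Check | Measured | Required |
|---|---|---|
| Grip point inward of the free end | about 78 mm | 10 to 115 mm |
| Sideways from the peg axis | about 2 mm | within 25 mm |
| Grip point above the peg axis | about 40 mm | 30 to 48 mm |
| Tilt | looks upright (angle not measured) | below 0.35 rad |
| Flap | hanging straight down in the image | below 0.15 rad |
| Black box | within about 2 mm of its start, which is measurement noise | within 30 mm |

I didn't measure the flap's angle while the frame was pushing it, but the picture at 25 mm inward showed it clearly swung in. No check failed or disagreed beyond the roughly 2 mm calibration error.

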